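Set the writing slate out over the shelf edge, in line with its neighbour

TASK

Two children's writing slates lie side by side on the zinc-covered display shelf: one is set out over the customers' edge (the edge farther from you) so that a hand can take it, the other has slipped back. With the fingertips, slide the slipped slate flat along the shelf towards that edge until it overhangs just as far as its neighbour and lies square beside it, the two far ends in one straight line. Do not pick it up, and leave the neighbour and the other goods where they are.

Things in the scene. Friction and masses are not known exactly. Their poses are not given: they have to be found in the camera images.
- shelf: fixed low display shelf covered with zinc sheet, a flat slab 300 (x) x 900 (y) x 60 mm high standing on the counter; origin: centre of its underside, z up; its own x points across it towards the customers (away from the robot), y runs along it. Flat top, no raised lip, at z = 60 mm. Its place and yaw vary.
- shelf_edge (a point): middle of the customers' edge: the top of the shelf's long edge on its +x side, 150 mm from the shelf's origin along its x and 60 mm up; the edge runs straight along the shelf's y; beyond it is a 60 mm drop to the counter
- slate: the slate to move: a child's writing slate, 170 (x) x 120 (y) x 8 mm, about 0.26 kg, loose, a light wooden frame (16 mm wide rails, 8 mm thick) around a dark sheet whose face lies 2.5 mm below the top of the frame; origin: centre of its underside, its x along its length, z up. At the start it lies flat and wholly on the shelf, somewhat askew, its far end short of the customers' edge, on the -y side of its neighbour. It rubs on the zinc with a friction of 0.45 to 0.75.
- slate_out: the neighbour: an identical loose slate, same origin and axes, square to the shelf on the +y side of the first with a gap of 40 to 70 mm between their long sides, already overhanging the customers' edge by 30 to 60 mm. It is the pattern and stays where it is.
- susan_rim (a point): point on the rim of a lazy-susan turntable, a worn teak disc 240 mm across and 35 mm high on the +y end of the shelf, which turns easily; 110 mm from its axis, on its upper face. Leave it alone.
- abacus: upright rainbow counting frame 205 wide x 75 deep x 180 mm high, loose, standing on the turntable; origin: centre of its underside. Leave it alone.
- lion: carved ebony lion on a plinth, 140 x 71 x 115 mm high, loose, on the shelf on the -y side of the slates; origin: centre of its underside. Leave it alone.
- bowl: copper bowl heaped with wooden beads, 116 mm across, 58 mm high, loose, on the shelf on the -y side of the slates; origin: centre of its underside. Leave it alone.
- candlestick: pewter candlestick with a candle stub, foot 92 mm across, 191 mm high, loose, on the shelf on the -y side of the slates; origin: centre of its underside. Leave it alone.
Not all that is in view belongs to the job. What is shaped like the slate but pink is not meant.

How it is judged:
By the outcome, as a careful person would: the job done as asked, in the order asked, and still so for the second after the job is handed in, with the robot touching nothing.
It also fails if it takes over 48 s, if anything falls off the work surface, if the arm or the gripper's body presses on something with over 40 N, if the wrist force passes 120 N, or if a joint passes its speed limit or range.

ROBOT

A 6-joint arm with a two-finger parallel gripper is mounted at the origin on the work surface. World frame = base frame: x ahead of the robot, y to its left, z up, the work surface at z = 0. Lengths are in m, angles in rad, forces in N, time in s.
With the tool pointing down it reaches from about 0.425 to 0.95 m from the base axis. Payload 3.5 kg.
Tool frame: the origin (TCP) lies midway between the tips of the shut fingers; the grasp point (between the pads) lies 19 mm behind it; z points along the fingers, y is the line along which they close (so a half turn about z gives the same grasp; the last joint's range is limited). The gripper opens to 85 mm and grips with 20 to 120 N. Pads are 22 mm wide; open, the fingers measure 114 mm over their backs; the gripper's body (76 mm by 85 mm) begins 54 mm behind the grasp point. The pads swing forward as they close: fully open they stand 13 mm farther back than shut.
Start: joints at [1.088, 0.286, 1.577, -0, 1.279, -0.15], TCP at [0.22, 0.638, 0.231] pointing down, gripper open.
Joint ranges: [-2.77, 2.77], [-0.9, 2.22], [0.21, 2.48], [-1.53, 4.67], [0.24, 2.81], [-2.84, 2.84]. Speed limits (rad/s): [2.79, 2.79, 3.14, 3.14, 3.14, 3.14].

INTERFACE

Orientations are given as a unit quaternion [x, y, z, w].
In Python, from plant import ctrl, cams, order gives the robot as it stands.
- The arm moves only by the tool move_arm, never from a script. Its argument "plan" is one flat list of numbers, 7 for each row, row after row: the shift along the world's x, y, z in mm, then the turn, a rotation vector about the world's x, y, z in degrees, then the finger opening in mm, from 0 to 85.4. A call has 1 to 12 rows; each row shifts and turns the commanded pose from where the row before left it; what a row does not reach is not made up. A row lasts 1/10 s, in which the tool goes at most 50 mm and 8.59 degrees, less where a joint would pass 70% of its speed; a pose out of reach is approached as far as the arm can. A call is refused whole if a number of a shift passes 50 or a number of a turn 8.59, either way. A call with a gripper value outside its range is refused whole. The fingers move at their own pace and stop on an object; "newtons" is the grip in N (left out, the last holds). Time passes only in rows, so rows that do not move let the fingers close. It gives the time, the measured TCP pose, the force, the opening and the grip force at its end, in the units of the state.
- ctrl.get_state(): the state, without advancing time (a new reading comes with each control period).
- cams.read_camera(name): name is "scene" or "side" or "wrist"; returns a dict with "color" (480x640x3 uint8, red, green, blue), "fov_y" (degrees; the focal length in pixels is half the picture's height over the tangent of half this angle, whatever the lens; pixels are square), "cx", "cy" (the principal point, pixels), "k1" (the pictures are not rectified: a ray, as slopes to the right and down, at radius r is drawn at 1 + k1 r^2 times it, then the intrinsics apply), "origin" and "orientation" of the camera in the world; the wrist camera has in their place "T_tool_cam" (4x4, takes a point from camera to tool coordinates, whose origin is the TCP and whose axes are the flange's). Camera axes: x right, y up, looking along -z (the intrinsics and any distortion apply to the point x, -y, -z); pixel columns grow to the right and rows downward; lengths in m; the calibration is good to about 2 mm. A picture is of the moment at which its call begins: read the wrist's pose just before it. There is no depth.
- order.sign_off(): hands the job in; it is judged then, once.
The state is a dict: "time": time; "qpos": joint angles; "dq": joint speeds; "joint_efforts": joint torques, N m; "eef_pos": TCP position; "tcp_rot": TCP orientation; "contact_force": force on the tool from outside, world axes, zero at the start; "wrist_torque": the same for the moment, N m; "opening": opening from 0.0 (shut) to 1.0 (fully open); "finger_force": force on a finger pad.
Only numpy, scipy, OpenCV 4.12 (cv2) and the standard library are available. Lean on these libraries where they do the work, as an engineer would, in place of code of your own. Each camera call takes 0.05 s, during which the arm holds its last target. There are 200 camera calls.

## Working session

There is one attempt and no reset: what is moved stays moved. The work goes in short steps, Python scripts to look and compute and a tool call to move; the robot and the scene stay as the last step left them, time stands still between calls to the robot, and variables do not carry over. Pictures are saved under pics/ and viewed, at most 10 in all, crops included, and the job is handed in when it is done.

Besides the shell and the picture viewer there is one more tool, called after "Request:" by a JSON object that holds its "fn" and its "kwargs", one argument or row to a line. move_arm: Moves the arm, as the interface text tells. Its arguments: {"type":"object","properties":{"plan":{"type":"array","items":{"type":"number"}},"newtons":{"type":"number"}},"required":["plan"]}

```bash
mkdir -p pics; ls
cat > h.py <<'E'
import numpy as np, cv2
from scipy.spatial.transform import Rotation as R
from plant import ctrl, cams, order
def grab(n):
    s=ctrl.get_state(); c=cams.read_camera(n)
    if n=="wrist":
        T=np.eye(4);T[:3,:3]=R.from_quat(s["tcp_rot"]).as_matrix();T[:3,3]=s["eef_pos"]
        T=T@np.array(c["T_tool_cam"])
    else:
        T=np.eye(4);T[:3,:3]=R.from_quat(c["orientation"]).as_matrix() if np.size(c["orientation"])==4 else c["orientation"];T[:3,3]=c["origin"]
    c["T"]=T; return c
def save(n,f):
    c=grab(n); cv2.imwrite(f"pics/{f}.png",c["color"][:,:,::-1]); np.save(f"pics/{f}.npy",c,allow_pickle=True); return c
def load(f): return np.load(f"pics/{f}.npy",allow_pickle=True).item()
def K(c):
    f=240/np.tan(np.radians(c["fov_y"]/2)); return np.array([[f,0,c["cx"]],[0,f,c["cy"]],[0,0,1]])
def world(c,px,z):
    u=cv2.undistortPoints(np.array(px,float).reshape(-1,1,2),K(c),np.array([c["k1"],0,0,0,0.])).reshape(-1,2)
    # model is r_d=r(1+k1 r^2)
    d=np.c_[u[:,0],-u[:,1],-np.ones(len(u))]@c["T"][:3,:3].T; o=c["T"][:3,3]
    return o+d*((z-o[2])/d[:,2])[:,None]
def pix(c,P):
    p=(np.atleast_2d(P)-c["T"][:3,3])@c["T"][:3,:3]; s=np.c_[p[:,0],-p[:,1]]/-p[:,2:]
    s*=1+c["k1"]*(s**2).sum(1,keepdims=True); k=K(c); return s*k[0,0]+[k[0,2],k[1,2]]
E
python3 - <<'E'
from h import *
for n in ("scene","side"):
    c=save(n,n+"0"); print(n,c["fov_y"],c["k1"],c["T"].round(3).tolist())
s=ctrl.get_state();print(s)
E
```

```text
pics
scene 55.75492576669372 -0.11753619199533134 [[0.816, -0.363, 0.45, 0.997], [0.578, 0.533, -0.618, -0.793], [-0.016, 0.764, 0.645, 0.829], [0.0, 0.0, 0.0, 1.0]]
side 50.28244686574977 0.018275054883216627 [[0.962, 0.123, -0.243, 0.214], [-0.272, 0.493, -0.827, -1.105], [0.018, 0.862, 0.507, 0.71], [0.0, 0.0, 0.0, 1.0]]
{'time': 0.1, 'qpos': array([ 1.08800878e+00,  2.87099028e-01,  1.57803603e+00,  1.28721423e-05,
        1.27861045e+00, -1.50033193e-01]), 'dq': array([ 0.0006362 , -0.00126934, -0.00387954, -0.0006478 ,  0.00043957,
        0.00157002]), 'joint_efforts': array([ 8.94567784e-04, -4.07294548e+01, -2.93700081e+01, -1.34351103e-04,
        3.45699089e-03,  1.86955765e-05]), 'eef_pos': array([0.22019671, 0.63744167, 0.23006793]), 'tcp_rot': array([ 1.65612384e-01,  9.86190336e-01, -1.02107394e-03, -3.40793224e-04]), 'contact_force': array([ 0.73644762,  0.20438009, -0.04273879]), 'wrist_torque': array([-0.0400714 , -0.02136163, -0.01474194]), 'finger_force': 0.0, 'opening': 1.0000135422878587}
```

View pics/scene0.png

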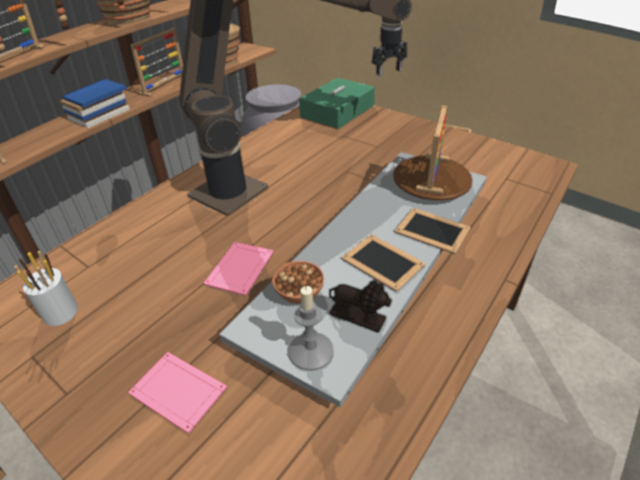

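View pics/side0.png

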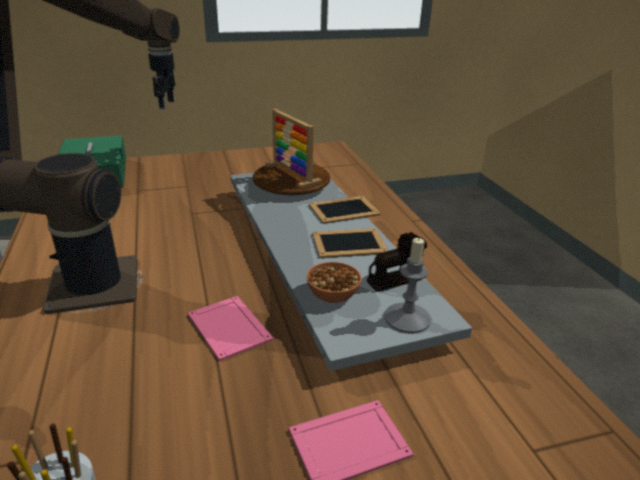

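The scene picture shows the slipped slate with corners at about (344,260), (374,237), (425,264) and (397,288). The neighbour's are at about (394,227), (413,209), (470,228) and (453,249). I'll work out rough positions from these.

Run:
```python
from h import *
c=load("scene0"); 
print(world(c,[(344,260),(374,237),(425,264),(397,288)],.068).round(3).tolist())
print(world(c,[(394,227),(413,209),(470,228),(453,249)],.068).round(3).tolist())
print("shelf",world(c,[(222,338),(338,402),(486,177),(402,154)],.06).round(3).tolist())
print("lion,bowl,candle",world(c,[(360,315),(298,290),(311,350)],.06).round(3).tolist())
s=ctrl.get_state();print(R.from_quat(s["tcp_rot"]).as_matrix().round(3).tolist()); print(grab("wrist")["T_tool_cam"])
```

```text
[[0.538, -0.115, 0.068], [0.553, 0.002, 0.068], [0.709, -0.015, 0.068], [0.692, -0.124, 0.068]]
[[0.576, 0.068, 0.068], [0.58, 0.169, 0.068], [0.747, 0.18, 0.068], [0.744, 0.075, 0.068]]
shelf [[0.456, -0.454, 0.06], [0.742, -0.435, 0.06], [0.689, 0.463, 0.06], [0.4, 0.438, 0.06]]
lion,bowl,candle [[0.662, -0.234, 0.06], [0.502, -0.253, 0.06], [0.629, -0.37, 0.06]]
[[-0.945, 0.327, -0.001], [0.327, 0.945, -0.002], [0.0, -0.002, -1.0]]
[[ 4.70092353e-04  9.48726955e-01  3.16096415e-01  8.16002511e-02]
 [ 9.99999804e-01 -5.76667586e-04  2.43621309e-04 -1.88167601e-03]
 [ 4.13412659e-04  3.16096238e-01 -9.48727040e-01 -1.43118556e-01]
 [ 0.00000000e+00  0.00000000e+00  0.00000000e+00  1.00000000e+00]]
```

Request:
{"fn": "move_arm", "kwargs": {
  "plan": [0,0,43,0,0,0,85,0,0,43,0,0,0,85,0,0,43,0,0,0,85,0,0,43,0,0,0,85,24,-38,0,0,0,4,85,24,-38,0,0,0,4,85,24,-38,0,0,0,4,85,24,-38,0,0,0,4,85,24,-38,0,0,0,4,85,24,-38,0,0,0,2.6,85,24,-38,0,0,0,0,85,24,-38,0,0,0,0,85]
}}

```text
time: 1.35
eef_pos: [0.4129, 0.3323, 0.403]
tcp_rot: [-0.031, 1.0, -0.0, -0.0]
contact_force: [0.9, 1.0, 0.2]
opening: 0.994
finger_force: 0.0
```

Request:
{"fn": "move_arm", "kwargs": {
  "plan": [24,-38,0,0,0,0,85,24,-38,0,0,0,0,85,24,-38,0,0,0,0,85,24,-38,0,0,0,0,85,24,-38,0,0,0,0,85,24,-38,0,0,0,0,85,24,-38,0,0,0,0,85,24,-38,0,0,0,0,85,0,0,0,0,0,0,85,0,0,0,0,0,0,85]
}}

```text
time: 2.35
eef_pos: [0.6046, 0.0291, 0.4023]
tcp_rot: [-0.03, 1.0, 0.0, -0.001]
contact_force: [0.0, 0.6, 0.7]
opening: 0.996
finger_force: 0.0
```

Run:
```python
from h import *
c=save("wrist","w1"); print(c["fov_y"],c["k1"],c["T"].round(3).tolist()); s=ctrl.get_state(); print(s["time"],s["eef_pos"],s["dq"].round(3))
```

```text
59.02891762877173 -0.029361345902484775 [[-0.06, -0.948, -0.314, 0.523], [0.998, -0.057, -0.019, 0.023], [0.0, -0.314, 0.949, 0.546], [0.0, 0.0, 0.0, 1.0]]
2.4 [0.60422824 0.0301076  0.40276863] [ 0.025 -0.019  0.006 -0.002  0.001 -0.002]
```

View pics/w1.png

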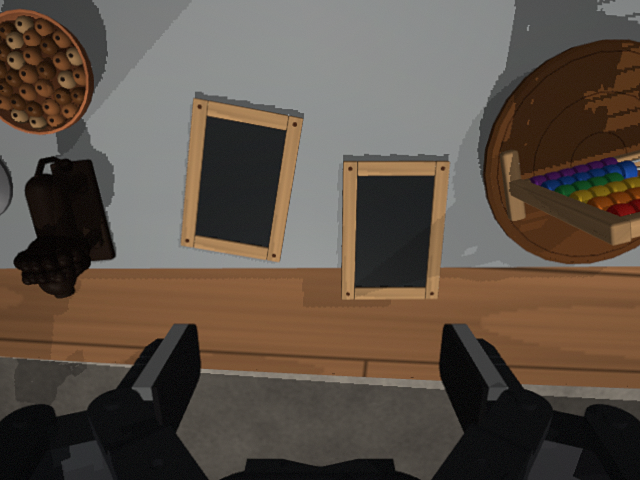

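The wrist picture, where up is towards the robot, shows the slate with corners (195,98), (302,117), (279,262) and (180,246). The neighbour's are (344,163), (449,161), (437,299) and (342,299). The shelf edge runs along row 268 or so. I'll refine these in an enlarged crop.

Run:
```python
from h import *
c=load("w1"); im=c["color"][80:310,165:465,::-1]
cv2.imwrite("pics/w1c.png",cv2.resize(im,None,fx=2.6,fy=2.6,interpolation=cv2.INTER_CUBIC))
```

```text
(no output)
```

View pics/w1c.png

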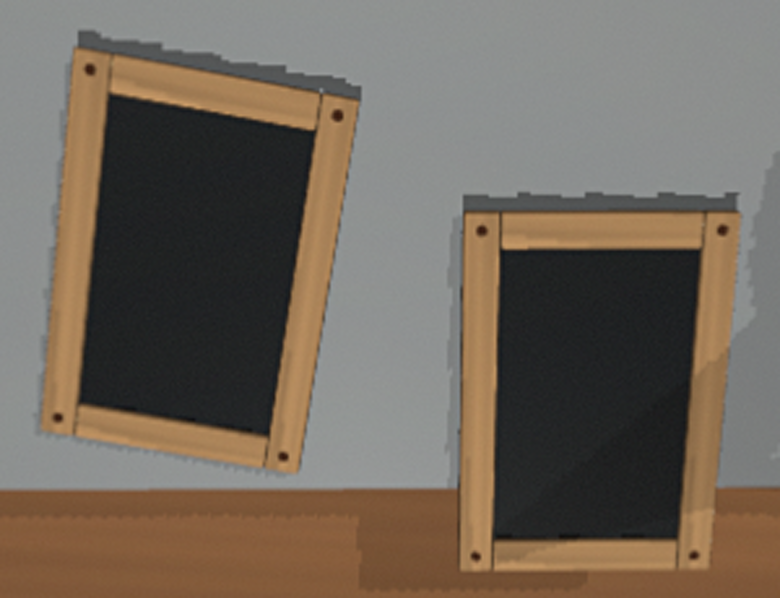

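The crop gives the slate corners at (75,48), (358,100), (298,472) and (42,432). The neighbour's are (464,212), (740,212), (709,570) and (460,572). The shelf edge runs from (0,490) to (440,489).

```bash
cat > fit.py <<'E'
from h import *
from scipy.optimize import least_squares
def fit(P):  # corners order: near -y, near +y, far +y, far -y
    L=np.array([[-85,-60],[-85,60],[85,60],[85,-60]])/1000.
    f=lambda q:(L@np.array([[np.cos(q[2]),np.sin(q[2])],[-np.sin(q[2]),np.cos(q[2])]])+q[:2]-P[:,:2])
    r=least_squares(lambda q:f(q).ravel(),[*P[:,:2].mean(0),0]);q=r.x
    print("fit mm/deg",(q*[1e3,1e3,57.2958]).round(1),"res",(f(q)*1e3).round(1).tolist()); return q
def report(S,O,y0=None):
    a=fit(S);b=fit(O); n=np.array([np.cos(b[2]),np.sin(b[2])]);t=np.array([-n[1],n[0]])
    fe=lambda q,s:(q[:2]+85e-3*np.array([np.cos(q[2]),np.sin(q[2])])+s*60e-3*np.array([-np.sin(q[2]),np.cos(q[2])]))
    print("short by mm (-y,+y corner)",[round(1e3*(n@(fe(b,0)-fe(a,s))),1) for s in(-1,1)],"gap(t)",1e3*(t@(b[:2]-a[:2]))-120); return a,b
E
python3 - <<'E'
from fit import *
c=load("w1"); cr=lambda p:np.array(p)/2.6+[165-.3,80-.3]
report(world(c,cr([(75,48),(358,100),(298,472),(42,432)]),.068),world(c,cr([(464,212),(740,212),(709,570),(460,572)]),.068))
e=world(c,cr([(0,490),(440,489)]),.06);print(e,np.degrees(np.arctan2(e[0,0]-e[1,0],e[1,1]-e[0,1])))
E
```

```text
fit mm/deg [616.2 -63.7  -6.7] res [[-0.5, -1.0], [-0.5, 0.7], [1.2, 0.8], [-0.2, -0.5]]
fit mm/deg [663.9 117.8   3.8] res [[0.3, -0.5], [-0.3, 0.6], [0.0, 0.3], [-0.0, -0.5]]
short by mm (-y,+y corner) [np.float64(72.0), np.float64(50.2)] gap(t) 57.92438292191076
[[ 0.72713432 -0.15658429  0.06      ]
 [ 0.71397483  0.05198754  0.06      ]] 3.6101972073875896
```

Request:
{"fn": "move_arm", "kwargs": {
  "plan": [-30,-26,0,0,0,0.3,60,-30,-26,0,0,0,0,60,-30,-25,0,0,0,0,60,-28,-25,0,0,0,0,60,0,0,-45,0,0,0,60,0,0,-45,0,0,0,60,0,0,-45,0,0,0,60,0,0,-45,0,0,0,60,0,0,-45,0,0,0,60,0,0,-45,0,0,0,60,0,0,-30,0,0,0,60,0,0,-15,0,0,0,60]
}}

```text
time: 3.6
eef_pos: [0.484, -0.0696, 0.0852]
tcp_rot: [-0.035, 0.999, 0.001, -0.002]
contact_force: [0.1, -0.0, 0.3]
opening: 0.7
finger_force: 0.0
```

Request:
{"fn": "move_arm", "kwargs": {
  "plan": [0,0,-6,0,0,0,60,0,0,-4,0,0,0,60,0,0,0,0,0,0,60,0,0,0,0,0,0,60]
}}

```text
time: 4.0
eef_pos: [0.4874, -0.0721, 0.0797]
tcp_rot: [-0.034, 0.999, -0.0, 0.001]
contact_force: [-0.6, -0.9, -0.3]
opening: 0.703
finger_force: 0.0
```

Run:
```python
from h import *
save("wrist","w2"); s=ctrl.get_state(); print(s["time"],s["eef_pos"],s["contact_force"],s["opening"])
```

```text
4.05 [ 0.48743318 -0.07220722  0.07970455] [ 0.09419771 -0.53162121 -0.05468893] 0.7026471585908313
```

View pics/w2.png

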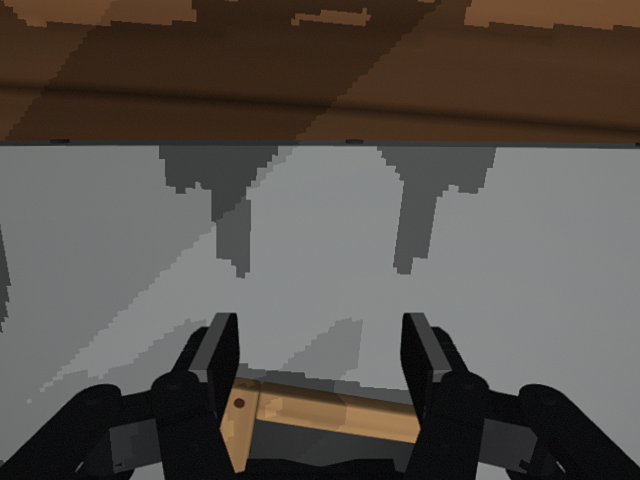

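The wrist picture shows both fingertips, with their front edges near rows 315 to 380. The slate's near rail starts right beside them at (240,380). I'll check the clearance in numbers before going lower.

Run:
```python
from h import *
c=load("w2")
print(world(c,[(238,314),(215,314),(188,378),(213,382),(403,314)],.086).round(4).tolist())
print("slate near corner",world(c,[(238,378),(404,391)],.068).round(4).tolist())
```

```text
[[0.4798, -0.1037, 0.086], [0.4804, -0.112, 0.086], [0.5087, -0.1228, 0.086], [0.5098, -0.1132, 0.086], [0.4757, -0.0443, 0.086]]
slate near corner [[0.5207, -0.1068, 0.068], [0.5225, -0.0343, 0.068]]
```

Request:
{"fn": "move_arm", "kwargs": {
  "plan": [0,0,-8,0,0,0,60,0,0,-8,0,0,0,60,0,0,0,0,0,0,60,0,0,0,0,0,0,60]
}}

```text
time: 4.45
eef_pos: [0.486, -0.0719, 0.0617]
tcp_rot: [-0.033, 0.999, 0.0, -0.001]
contact_force: [0.9, 1.0, 0.4]
opening: 0.703
finger_force: 0.0
```

Request:
{"fn": "move_arm", "kwargs": {
  "plan": [0,0,-2,0,0,0,60,0,0,0,0,0,0,60,0,0,0,0,0,0,60]
}}

```text
time: 4.75
eef_pos: [0.4866, -0.0721, 0.0604]
tcp_rot: [-0.033, 0.999, -0.0, 0.0]
contact_force: [0.1, 0.9, -0.6]
opening: 0.703
finger_force: 0.0
```

Request:
{"fn": "move_arm", "kwargs": {
  "plan": [0,0,-2,0,0,0,60,0,0,0,0,0,0,60,0,0,0,0,0,0,60]
}}

```text
time: 5.05
eef_pos: [0.4864, -0.072, 0.0583]
tcp_rot: [-0.033, 0.999, 0.0, -0.0]
contact_force: [0.2, -0.5, -0.2]
opening: 0.699
finger_force: 0.0
```

Request:
{"fn": "move_arm", "kwargs": {
  "plan": [0,0,-1.5,0,0,0,60,0,0,0,0,0,0,60,0,0,0,0,0,0,60]
}}

```text
time: 5.35
eef_pos: [0.4865, -0.072, 0.0568]
tcp_rot: [-0.033, 0.999, 0.0, -0.0]
contact_force: [0.1, -0.1, -0.7]
opening: 0.703
finger_force: 0.0
```

Request:
{"fn": "move_arm", "kwargs": {
  "plan": [0,0,-1.5,0,0,0,60,0,0,0,0,0,0,60,0,0,0,0,0,0,60]
}}

```text
time: 5.65
eef_pos: [0.4864, -0.072, 0.0553]
tcp_rot: [-0.033, 0.999, 0.0, -0.0]
contact_force: [-0.3, -0.0, -0.6]
opening: 0.702
finger_force: 0.0
```

Request:
{"fn": "move_arm", "kwargs": {
  "plan": [0,0,-1,0,0,0,60,0,0,0,0,0,0,60,0,0,0,0,0,0,60]
}}

```text
time: 5.95
eef_pos: [0.4866, -0.0721, 0.055]
tcp_rot: [-0.033, 0.999, -0.0, -0.0]
contact_force: [-3.0, 0.8, 5.5]
opening: 0.705
finger_force: 2.7
```

Request:
{"fn": "move_arm", "kwargs": {
  "plan": [0,0,-1,0,0,0,60,0,0,0,0,0,0,60,0,0,0,0,0,0,60]
}}

```text
time: 6.25
eef_pos: [0.4866, -0.0721, 0.0549]
tcp_rot: [-0.034, 0.999, 0.0, -0.001]
contact_force: [-5.8, 1.3, 11.3]
opening: 0.709
finger_force: 5.7
```

Request:
{"fn": "move_arm", "kwargs": {
  "plan": [0,0,4,0,0,0,60,0,0,0,0,0,0,60,6,0.4,0,0,0,0,60,6,0.4,0,0,0,0,60,5,0.3,0,0,0,0,60,5,0.3,0,0,0,0,60,5,0.3,0,0,0,0,60,5,0.4,0,0,0,0,60,5,0.3,0,0,0,0,60,0,0,0,0,0,0,60]
}}

```text
time: 7.25
eef_pos: [0.5242, -0.0696, 0.0573]
tcp_rot: [-0.033, 0.999, -0.0, 0.0]
contact_force: [-0.6, -0.5, 0.1]
opening: 0.701
finger_force: 0.0
```

Request:
{"fn": "move_arm", "kwargs": {
  "plan": [5,0.3,0,0,0,0,60,5,0.4,0,0,0,0,60,5,0.3,0,0,0,0,60,5,0.3,0,0,0,0,60,5,0.3,0,0,0,0,60,5,0.3,0,0,0,0,60,5,0.4,0,0,0,0,60,0,0,0,0,0,0,60,0,0,0,0,0,0,60]
}}

```text
time: 8.15
eef_pos: [0.559, -0.0673, 0.0575]
tcp_rot: [-0.034, 0.999, -0.0, 0.0]
contact_force: [0.9, 0.0, -1.0]
opening: 0.703
finger_force: 0.0
```

Run:
```python
from h import *
c=save("wrist","w3"); s=ctrl.get_state(); print(s["time"],s["eef_pos"],s["contact_force"],s["opening"])
d=save("scene","s3")
cv2.imwrite("pics/s3c.png",cv2.resize(d["color"][195:325,320:490,::-1],None,fx=4.4,fy=4.4,interpolation=cv2.INTER_CUBIC))
```

```text
8.2 [ 0.55877505 -0.06728366  0.05747384] [ 0.79180438 -0.08359374 -0.50727372] 0.7037799240692649
```

View pics/s3c.png

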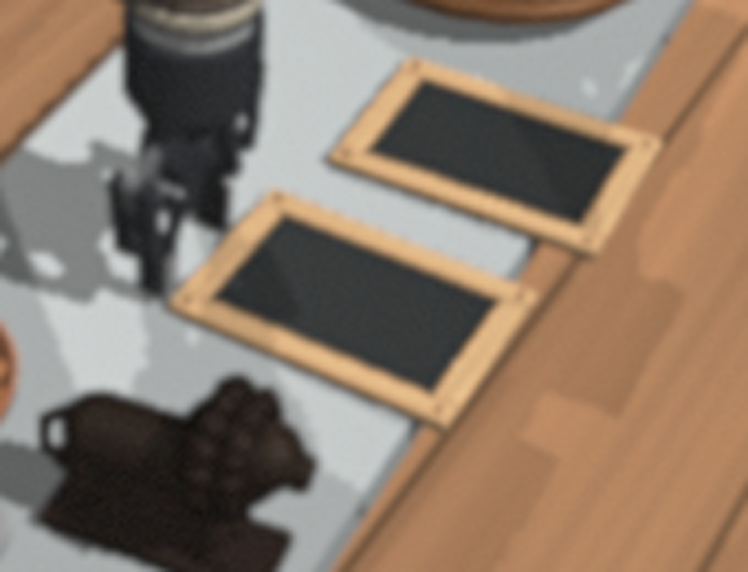

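The slate has squared up against the fingertips. In the crop its corners are at (170,302), (278,190), (540,295) and (440,428). The neighbour's are (328,158), (412,58), (660,140) and (595,255).

Run:
```python
from fit import *
c=load("s3"); cr=lambda p:np.array(p)/4.4+[320-.4,195-.4]
report(world(c,cr([(170,302),(278,190),(540,295),(440,428)]),.068),world(c,cr([(328,158),(412,58),(660,140),(595,255)]),.068))
```

```text
fit mm/deg [ 6.571e+02 -4.550e+01  2.000e-01] res [[-0.7, -1.2], [-1.7, 1.8], [0.9, -1.4], [1.5, 0.8]]
fit mm/deg [664.6 120.    3.5] res [[-0.0, -0.2], [-2.1, 0.1], [2.1, -0.5], [-0.0, 0.6]]
short by mm (-y,+y corner) [np.float64(21.0), np.float64(14.2)] gap(t) 44.81542919972162
```

Request:
{"fn": "move_arm", "kwargs": {
  "plan": [3,0.2,0,0,0,0,60,3,0.2,0,0,0,0,60,3,0.2,0,0,0,0,60,3,0.2,0,0,0,0,60,3,0.2,0,0,0,0,60,0,0,0,0,0,0,60,0,0,0,0,0,0,60]
}}

```text
time: 8.95
eef_pos: [0.574, -0.0663, 0.0574]
tcp_rot: [-0.033, 0.999, -0.0, 0.001]
contact_force: [-0.4, 0.2, -0.4]
opening: 0.705
finger_force: 0.0
```

Run:
```python
from h import *
s=ctrl.get_state(); print(s["time"],s["eef_pos"],s["contact_force"],s["opening"])
d=save("scene","s4")
cv2.imwrite("pics/s4c.png",cv2.resize(d["color"][195:325,320:490,::-1],None,fx=4.4,fy=4.4,interpolation=cv2.INTER_CUBIC))
```

```text
8.95 [ 0.57397795 -0.06629865  0.05743237] [-0.35578574  0.18728842 -0.42580365] 0.7050333799584111
```

View pics/s4c.png

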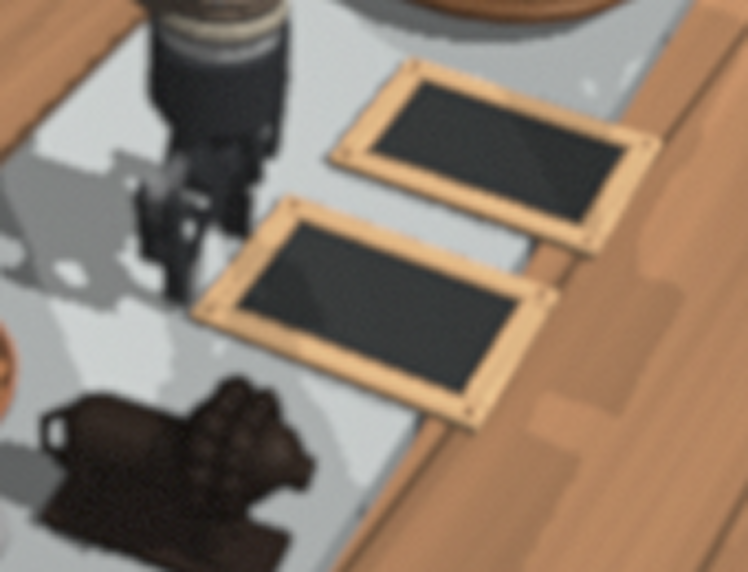

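The slate has nearly reached its neighbour. I'll back off and look from above for a precise correction.

Request:
{"fn": "move_arm", "kwargs": {
  "plan": [-15,-1,0,0,0,0,60,-25,-1.6,0,0,0,0,60,0,0,45,0,0,0,60,0,0,45,0,0,0,60,0,0,45,0,0,0,60,0,0,45,0,0,0,60,0,0,45,0,0,0,60,0,0,45,0,0,0,60,0,0,45,0,0,0,60,30,33,0,0,0,0,60,40,33,0,0,0,0,60,0,30,0,0,0,0,60]
}}

```text
time: 10.2
eef_pos: [0.6047, 0.0268, 0.3707]
tcp_rot: [-0.033, 0.999, 0.0, -0.0]
contact_force: [0.1, -0.7, -0.3]
opening: 0.707
finger_force: 0.0
```

Request:
{"fn": "move_arm", "kwargs": {
  "plan": [0,0,0,0,0,0,60,0,0,0,0,0,0,60,0,0,0,0,0,0,60]
}}

```text
time: 10.5
eef_pos: [0.6019, 0.0252, 0.3726]
tcp_rot: [-0.033, 0.999, -0.0, 0.0]
contact_force: [-0.2, 0.3, 0.6]
opening: 0.702
finger_force: 0.0
```

Run:
```python
from h import *
c=save("wrist","w5"); s=ctrl.get_state(); print(s["time"],s["eef_pos"])
cv2.imwrite("pics/w5c.png",cv2.resize(c["color"][110:340,165:465,::-1],None,fx=2.6,fy=2.6,interpolation=cv2.INTER_CUBIC))
```

```text
10.55 [0.60181455 0.02497979 0.37267202]
```

View pics/w5c.png

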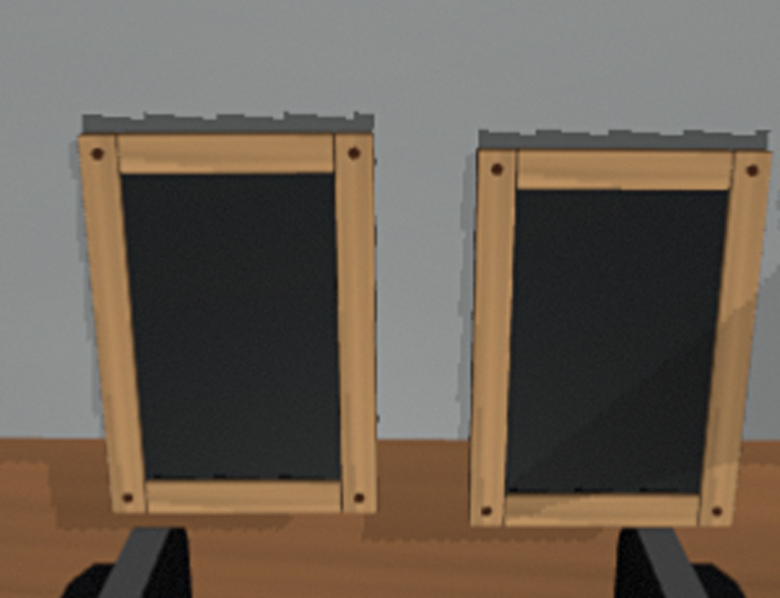

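The crop shows the slate square, with corners (78,135), (374,135), (378,513) and (113,514). The neighbour's are (478,151), (771,151), (733,526) and (470,527), so the slate is still a few mm short.

Run:
```python
from fit import *
c=load("w5"); cr=lambda p:np.array(p)/2.6+[165-.3,110-.3]
a,b=report(world(c,cr([(78,135),(374,135),(378,513),(113,514)]),.068),world(c,cr([(478,151),(771,151),(733,526),(470,527)]),.068))
n=np.array([np.cos(b[2]),np.sin(b[2])]); print("near end n",a[:2]@n-.085,"tcp n",np.array([.5740,-.0663])@n)
```

```text
fit mm/deg [668.2 -43.6   3.9] res [[-0.1, -0.2], [-0.5, 0.2], [0.5, 0.1], [0.0, -0.0]]
fit mm/deg [663.9 117.8   3.9] res [[-0.2, -0.6], [-0.2, 0.5], [0.2, 0.3], [0.2, -0.2]]
short by mm (-y,+y corner) [np.float64(6.8), np.float64(6.8)] gap(t) 41.29863184842864
near end n 0.5786209385225791 tcp n 0.5680785685015923
```

Request:
{"fn": "move_arm", "kwargs": {
  "plan": [-25,-26,0,0,0,0,60,-25,-26,0,0,0,0,60,-12,-26,0,0,0,0,60,0,0,0,0,0,0,60,0,0,-45,0,0,0,60,0,0,-45,0,0,0,60,0,0,-45,0,0,0,60,0,0,-45,0,0,0,60,0,0,-45,0,0,0,60,0,0,-45,0,0,0,60,0,0,-25,0,0,0,60,0,0,-10,0,0,0,60]
}}

```text
time: 11.75
eef_pos: [0.5379, -0.0516, 0.064]
tcp_rot: [-0.033, 0.999, 0.001, -0.003]
contact_force: [-0.1, -0.0, 0.4]
opening: 0.704
finger_force: 0.0
```

Request:
{"fn": "move_arm", "kwargs": {
  "plan": [0,0,-7,0,0,0,60,0,0,-3,0,0,0,60,0,0,0,0,0,0,60,0,0,0,0,0,0,60,0,0,0,0,0,0,60]
}}

```text
time: 12.25
eef_pos: [0.5409, -0.0524, 0.0586]
tcp_rot: [-0.033, 0.999, -0.0, 0.001]
contact_force: [0.8, -0.6, -0.4]
opening: 0.703
finger_force: 0.0
```

Request:
{"fn": "move_arm", "kwargs": {
  "plan": [8,0.5,-1,0,0,0,60,8,0.5,0,0,0,0,60,6,0.4,0,0,0,0,60,4,0.3,0,0,0,0,60,3,0.2,0,0,0,0,60,3,0.2,0,0,0,0,60,2,0.1,0,0,0,0,60,2,0.1,0,0,0,0,60,0,0,0,0,0,0,60,0,0,0,0,0,0,60]
}}

```text
time: 13.25
eef_pos: [0.576, -0.0498, 0.0562]
tcp_rot: [-0.033, 0.999, 0.0, 0.0]
contact_force: [-0.8, 0.5, -0.3]
opening: 0.703
finger_force: 0.3
```

Request:
{"fn": "move_arm", "kwargs": {
  "plan": [1,0.1,0.5,0,0,0,60,1,0.1,0,0,0,0,60,1,0,0,0,0,0,60,0.5,0,0,0,0,0,60,0,0,0,0,0,0,60,0,0,0,0,0,0,60,0,0,0,0,0,0,60]
}}

```text
time: 13.95
eef_pos: [0.5796, -0.0496, 0.0569]
tcp_rot: [-0.033, 0.999, -0.0, 0.0]
contact_force: [-1.0, -0.6, -0.4]
opening: 0.706
finger_force: 0.3
```

Request:
{"fn": "move_arm", "kwargs": {
  "plan": [-15,-1,0,0,0,0,60,-25,-1.6,0,0,0,0,60,0,0,45,0,0,0,60,0,0,45,0,0,0,60,0,0,45,0,0,0,60,0,0,45,0,0,0,60,0,0,45,0,0,0,60,0,0,45,0,0,0,60,0,0,45,0,0,0,60,32,26,0,0,0,0,60,32,26,0,0,0,0,60,0,26,0,0,0,0,60]
}}

```text
time: 15.15
eef_pos: [0.606, 0.0264, 0.3713]
tcp_rot: [-0.033, 0.999, 0.0, 0.001]
contact_force: [-0.1, 0.3, -0.6]
opening: 0.7
finger_force: 0.0
```

Request:
{"fn": "move_arm", "kwargs": {
  "plan": [0,0,0,0,0,0,60,0,0,0,0,0,0,60,0,0,0,0,0,0,60]
}}

```text
time: 15.45
eef_pos: [0.6034, 0.0251, 0.3721]
tcp_rot: [-0.033, 0.999, -0.0, 0.0]
contact_force: [1.0, -0.6, -0.4]
opening: 0.7
finger_force: 0.0
```

Run:
```python
from h import *
c=save("wrist","w6"); s=ctrl.get_state(); print(s["time"],s["eef_pos"])
cv2.imwrite("pics/w6c.png",cv2.resize(c["color"][110:340,165:465,::-1],None,fx=2.6,fy=2.6,interpolation=cv2.INTER_CUBIC))
```

```text
15.5 [0.60341713 0.02493747 0.37218189]
```

View pics/w6c.png

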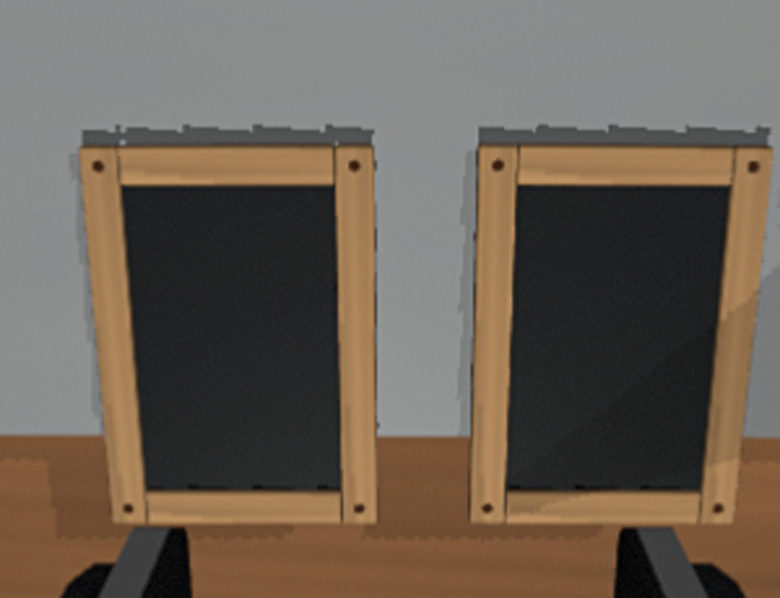

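The two far ends now lie on one line at row 524, and the near ends share row 147. Both slates are square, and the arm is clear of everything.

```bash
python3 -c "
from h import *
print(order.sign_off())"
```

```text
the job is handed in; nothing more can be done
None
```

The slipped slate now lies square beside its neighbour and overhangs the customers' edge equally as far as I can tell from the last overhead picture; the arm was clear and the job was handed in at about 15.5 s.

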